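Unlock the lantern pole and hold it out

TASK

Get the telescopic lantern pole ready for its check: draw the locking pin up out of its bore and park it upright in the cradle's side notch, flange resting on the bracket, and let go of it. Then squeeze the grip so that its side button goes in, pull the inner section past the first stop right out to the second stop, and finish while holding it there fully extended in the gripper, against its return spring. Leave the bowl, box, pegs and extractor where they are.

Things in the scene. Friction and masses are not known exactly. Their poses are not given: they have to be found in the camera images.
- cradle: Fixed cradle with a level telescopic lantern pole. Base board 14 mm thick; aluminium block 56 x 56 mm, top 100 mm above the table. Origin on the table below the pin bore, z up. The pole's axis runs along the cradle's y, 70 mm up, over x = 0; the inner section pulls out toward the cradle's own -y. The outer tube (36 mm thick) reaches 318 mm from the bore toward +y.
- bore (a point): Mouth of the vertical pin bore, centre of the block's top face, 100 mm above the table; bore 10.5 mm wide, 52 mm deep. Axes as the cradle's.
- notch (a point): Parking point in the side notch, on the bracket's top face (100 mm up), where the pin's axis should stand. The notch is a 12 mm wide slot cut right through a 14 mm thick bracket on the block's +x side, open toward +x; from this point it runs 9 mm toward -x and 13 mm toward +x. Below it 72 mm are free. Lower the pin in from above: its flange rests on the bracket. Axes as the cradle's.
- pin_knob (a point): On the axis of the locking pin's knob, 25 mm above the flange's underside. Loose steel pin, about 50 g: knob an upright cylinder 16 mm thick, 36 mm tall (this point 2 mm above its middle), below it a flange 20 mm wide, 5 mm thick, then a shaft 8 mm thick, 50 mm long. At the start it stands in the bore, flange on the block, and locks the pole. z up along the pin.
- grip_mid (a point): Rubber grip at the outer end of the pole's inner section, 28 mm (x, across) by 52 mm (y, along the pole) by 32 mm (z); this point at its centre, 70 mm above the table, 110 mm from the bore toward the cradle's -y when shut. An end plate 40 x 10 x 40 mm closes its outer (-y) end. Axes as the cradle's.
- button_face (a point): Centre of the outer face of the round push button (18 mm wide) on the grip's +x side, level with the grip's centre; stands 7 mm proud of the grip when out, 2 mm when fully in. Pressed toward the grip's -x, e.g. by pinching the grip across x with one finger on it.
- pole (a joint): How far the inner section is drawn out, m: 0 shut, 0.05 first stop, 0.110 second stop (the hard end). With the button out it is latched when shut, and catches at the first stop; it runs free as long as the button is in. A spring draws it back with about 3 N shut and 5 N at the second stop.
- button (a joint): How far the button is pressed, m: 0 out, 0.005 fully in; the latch is free from about 0.003. Springy: 2 N to start, 4 N fully in.
- bowl: White ceramic bowl, 150 mm wide, 60 mm high, bystander; origin under its centre.
- box: Blue plastic box with a snapped latch, 148 x 208 x 93 mm, bystander; origin under its centre.
- extractor: Stainless steel tent-peg extractor, lying flat, 190 mm long with a 110 mm cross handle, bystander.
- peg0: Yellow aluminium V tent peg, 180 mm long, 16 mm high, lying flat, bystander.
- peg1: Yellow aluminium V tent peg, 180 mm long, 16 mm high, lying flat, bystander.
- peg2: Yellow aluminium V tent peg, 180 mm long, 16 mm high, lying flat, bystander.
- peg3: Yellow aluminium V tent peg, 180 mm long, 16 mm high, lying flat, bystander.
- peg4: Yellow aluminium V tent peg, 180 mm long, 16 mm high, lying flat, bystander.

How it is judged (in metres and radians):
On the way, in this order (a step that is already met when the one before it is completed fails the run):
1. the pin is drawn clear of the bore (z of pin_knob in the frame of bore above 0.07 m), for 0.05 s.
2. the pin is parked in the side notch and let go (horizontal distance between pin_knob and notch below 0.008 m and z of pin_knob in the frame of notch between 0.02 and 0.029 m and angle between pin_knob's own z axis and vertical below 0.15 rad and contact force between the fingers and anything else below 0.1 N), for 0.2 s.
3. the button is pressed with the pole still shut (value of joint button above 0.003 m and value of joint pole below 0.03 m), for 0.05 s.
4. the pole is drawn out to the second stop (value of joint pole above 0.105 m), for 0.2 s.
At the end, for the whole second after the job is handed in: The inner section is held by the fingers (more than 2 N on the grip) within 5 mm of the second stop through the last second, and the pin stands in the side notch: within 8 mm of the parking point, flange on the bracket (height within about 5 mm), upright within 0.15 rad (value of joint pole above 0.105 m and contact force between the fingers and pole above 2 N and horizontal distance between pin_knob and notch below 0.008 m and z of pin_knob in the frame of notch between 0.02 and 0.029 m and angle between pin_knob's own z axis and vertical below 0.15 rad); the arm keeps its last pose, push and grip.
It fails at once if a bystander is shoved more than 30 mm (distance of any of bowl, box, extractor, peg0, peg1, peg2, peg3, peg4 from where it was at the start of the episode above 0.03 m).
It also fails if it takes over 51 s, if anything falls off the work surface, if the arm or the gripper's body presses on something with over 40 N, if the wrist force passes 120 N, or if a joint passes its speed limit or range.

ROBOT

A 6-joint arm with a two-finger parallel gripper is mounted at the origin on the work surface. World frame = base frame: x ahead of the robot, y to its left, z up, the work surface at z = 0. Lengths are in mm, angles in rad, forces in N, time in s.
With the tool pointing down it reaches from about 275 to 725 mm from the base axis. Payload 5.6 kg.
Tool frame: the origin (TCP) lies midway between the tips of the shut fingers; the grasp point (between the pads) lies 19 mm behind it (ctrl.hold_point_z is the z of the grasp point in the tool frame, in mm); z points along the fingers, y is the line along which they close (so a half turn about z gives the same grasp; the last joint's range is limited). The gripper opens to 85 mm and grips with 20 to 120 N. Pads are 22 mm wide; open, the fingers measure 114 mm over their backs; the gripper's body (76 mm by 85 mm) begins 54 mm behind the grasp point. The pads swing forward as they close: fully open they stand 13 mm farther back than shut.
Start: joints at [-0.975, 0.255, 0.108, 0, -1.424, -0.285], TCP at [168.221, -523.636, 231.283] pointing down, gripper open.
Joint ranges: [-2.95, 2.95], [-1.21, 1.97], [-1.09, 1.5], [-2.87, 1.71], [-2.94, -0.07], [-3.05, 3.05]. Speed limits (rad/s): [2.57, 2.57, 3.14, 3.14, 3.14, 3.14].

INTERFACE

Orientations are given as a unit quaternion [x, y, z, w].
In Python, from rig import ctrl gives the robot as it stands. Calls block until the motion is done:
- ctrl.goto(position, orientation): joint-space move of the TCP to a pose.
- ctrl.move_linear(position, rot=None, speed=150, max_force=None): straight line of the TCP; rot=None keeps the orientation; speed is the mean speed in mm/s. With max_force (N) it stops when the force on the tool has changed by that much, and returns True; else False.
- ctrl.move_j(angles): joint-space move.
- ctrl.gripper_to(opening, strength=None): opening from 0.0 (shut) to 1.0 (fully open); strength is the grip in N (None keeps the last); returns when the fingers have stopped.
- ctrl.sleep(seconds).
- ctrl.ik(position, orientation): joint angles nearest the present ones, or None.
- ctrl.get_state(): the state.
- ctrl.grab_frame(name): name is "scene" or "top"; returns a dict with "frame" (480x640x3 uint8, red, green, blue), "intrinsics" (3x3 intrinsics, pixels), "R" (3x3) and "t" (3): a world point X has camera coordinates R X + t. Camera axes: x right, y down, z forward; pixel columns grow to the right and rows downward; lengths in mm; the calibration is good to about 2 mm. A picture is of the moment at which its call begins. There is no depth.
A pose or a line that the arm cannot do raises ctrl.PlanningError and nothing moves.
- ctrl.job_done(): hands the job in; it is judged then, once.
The state is a dict: "time": time; "qpos": joint angles; "joint_vel": joint speeds; "joint_efforts": joint torques, N m; "tool_pos": TCP position; "orientation": TCP orientation; "force": force on the tool from outside, world axes, zero at the start; "wrist_torque": the same for the moment, N m; "finger_gap": opening from 0.0 (shut) to 1.0 (fully open); "grip_force": force on a finger pad.
Only numpy, scipy, OpenCV 4.12 (cv2) and the standard library are available. Lean on these libraries where they do the work, as an engineer would, in place of code of your own. Each camera call takes 0.05 s, during which the arm holds its last target. There are 200 camera calls.

## Working session

There is one attempt and no reset: what is moved stays moved. The work goes in short steps, each a Python script; the robot and the scene stay as the last script left them, time stands still between calls to the robot, and variables do not carry over. Pictures are saved under pics/ and viewed, at most 10 in all, crops included, and the job is handed in when it is done.

```bash
mkdir -p pics; python3 - <<'E'
from rig import ctrl
import cv2,numpy as np
for n in("scene","top"):
    f=ctrl.grab_frame(n);cv2.imwrite(f"pics/{n}0.png",f["frame"][:,:,::-1]);print(n,f["intrinsics"],f["R"],f["t"])
    np.savez(f"{n}.npz",K=f["intrinsics"],R=f["R"],t=f["t"])
print(ctrl.get_state(),ctrl.hold_point_z)
E
```

```text
scene [[523.35352972   0.         316.13024937]
 [  0.         523.35352972 236.0512781 ]
 [  0.           0.           1.        ]] [[-0.53851476  0.84240819  0.01871598]
 [ 0.66311242  0.43739417 -0.60742757]
 [-0.51988822 -0.31469792 -0.79415455]] [ 338.84696516 -295.09278707 1558.09125936]
top [[619.88805136   0.         325.83494437]
 [  0.         619.88805136 238.6514625 ]
 [  0.           0.           1.        ]] [[-6.12647999e-04 -9.99999523e-01  7.61157162e-04]
 [-9.96762184e-01  5.49464338e-04 -8.04042644e-02]
 [ 8.04038078e-02 -8.07952187e-04 -9.96762045e-01]] [ -53.27341404  562.40179068 1696.03699998]
{'time': 0.1, 'qpos': array([-9.75402702e-01,  2.55668445e-01,  1.07141916e-01, -3.78017845e-04,
       -1.42392288e+00, -2.84589987e-01]), 'joint_vel': array([ 4.05936136e-05, -1.49080868e-03,  4.51771664e-03,  1.55758058e-03,
       -1.40753578e-03,  1.39053531e-03]), 'joint_efforts': array([-1.40334156e-03, -3.87603879e+01,  2.38473344e+01,  5.37781745e+00,
       -3.78689234e-03,  1.38103024e-05]), 'tool_pos': array([ 168.09849935, -523.21657104,  230.506363  ]), 'orientation': array([-1.54749553e-01,  9.87953368e-01,  8.27444463e-04, -1.82904836e-04]), 'force': array([ 0.53267107, -0.49906195,  0.3648955 ]), 'wrist_torque': array([-0.01471836,  0.01945083,  0.00023361]), 'grip_force': 0.0, 'finger_gap': 0.9992171077993105} -18.700000000000003
```

View pics/scene0.png

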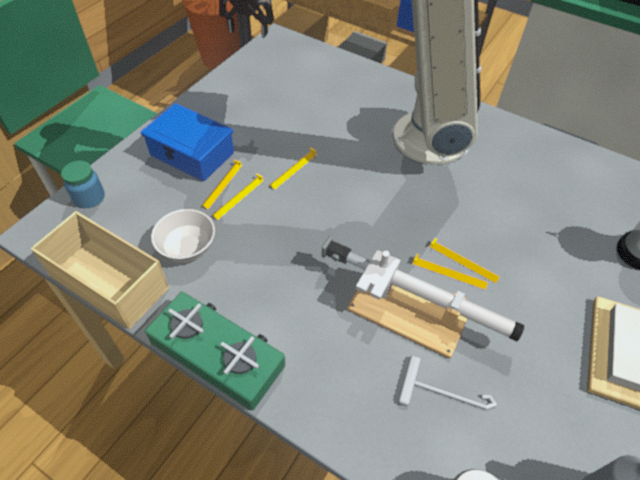

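View pics/top0.png

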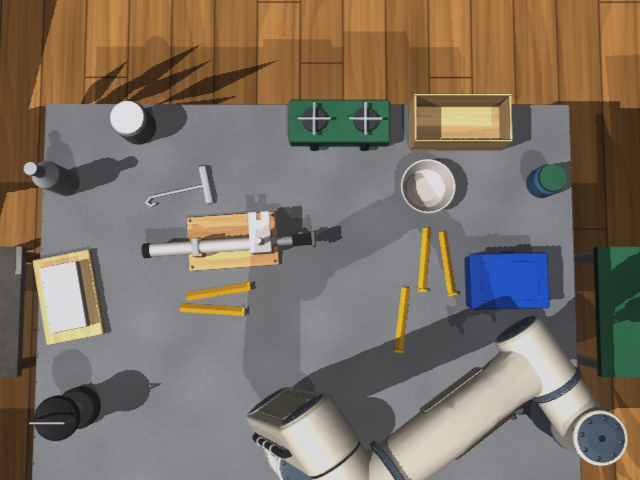

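Both views show the pole roughly along world +y: in the top view the grip is at (302,239), the block at (260,232) and the black tube end at (147,250). Zooming in on both.

```bash
python3 - <<'E'
import cv2,numpy as np
a=cv2.imread("pics/top0.png")[195:285,135:345]
b=cv2.imread("pics/scene0.png")[220:330,315:530]
a=cv2.resize(a,(700,300),interpolation=2);b=cv2.resize(b[:90,:105],(350,300),interpolation=2)
t=cv2.imread("pics/top0.png")[200:285,235:335]
cv2.imwrite("pics/z0.png",np.vstack([a,np.hstack([b,cv2.resize(t,(350,300),interpolation=2)])]))
E
```

```text
(no output)
```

View pics/z0.png

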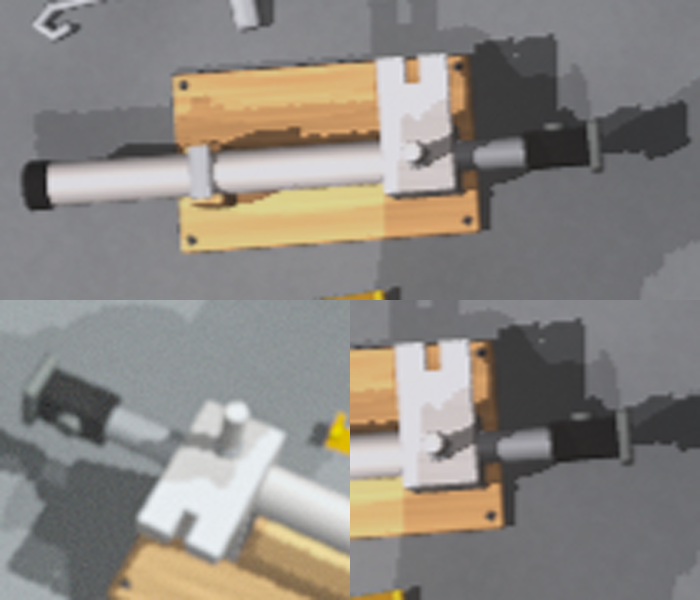

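The zooms show the white face at z=100 with its slot toward +x (top px ≈ (258,216)), the knob top at top px (259,240.6) and scene px (386,253), the black grip, and the grey end plate at top px (313.5,238.5).

```bash
cat > h.py <<'E'
import numpy as np
C={n:np.load(f"{n}.npz") for n in("scene","top")}
def ray(n,p,z):
    c=C[n];o=-c["R"].T@c["t"];d=c["R"].T@np.linalg.solve(c["K"],[*p,1]);return o+d*(z-o[2])/d[2]
def proj(n,X):
    c=C[n];q=c["K"]@(c["R"]@X+c["t"]);return q[:2]/q[2]
E
python3 - <<'E'
from h import *
np.set_printoptions(precision=1,suppress=True)
T=lambda x,y:((x-350)/3.5+235,(y-300)/3.5+200)
S=lambda x,y:(x/3.5*1.05+315,(y-300)/3.333+220)
S=lambda x,y:(x*105/350+315,(y-300)*.3+220)
print("T",[ray("top",T(*p),100)[:2] for p in[(396,344),(469,340),(480,483),(408,488)]],ray("top",T(434,442),141))
print("notch",ray("top",T(432,370),100),ray("top",T(430,343),100))
print("S",[ray("scene",S(*p),100)[:2] for p in[(212,403),(285,435),(215,560),(137,522)]],ray("scene",S(238,410),141))
print("Snotch in/out",ray("scene",S(191,515),100),ray("scene",S(175,540),100))
e=ray("top",(146.4,250.5),70);g=ray("top",(313.5,238.5),70);print(e,g,np.linalg.norm(e-g),np.arctan2(-(e-g)[0],(e-g)[1]))
E
```

```text
T [array([625.7, 152.8]), array([628.8,  97.4]), array([520.1,  88.4]), array([516.3, 142.7])] [548.  118.9 141. ]
notch [605.9 125.3 100. ] [626.5 127.  100. ]
S [array([523.2,  96.7]), array([519.5, 149.9]), array([630. , 156.6]), array([632.6, 101.3])] [547.5 123.6 141. ]
Snotch in/out [609.  127.8 100. ] [631.  128.3 100. ]
[526.8 429.4  70. ] [559.  -20.3  70. ] 450.81770053650064 0.07138164154626003
```

```bash
cat >> h.py <<'E'
yaw=0.0714
ex=np.array([np.cos(yaw),np.sin(yaw),0]);ey=np.array([-np.sin(yaw),np.cos(yaw),0])
bore=np.array([547.7,121.3,100.])
def down(ytool):  # tool down, tool y at angle ytool
    a=(ytool+np.pi/2)/2;return np.array([np.cos(a),np.sin(a),0,0])
QY=down(np.pi/2+yaw)
E
python3 - <<'E'
from h import *;from rig import ctrl;import cv2
p=bore.copy();p[2]=190
ctrl.goto(p,QY);ctrl.gripper_to(0.5,30)
for n in C: cv2.imwrite(f"pics/{n}1.png",ctrl.grab_frame(n)["frame"][:,:,::-1])
a=cv2.imread("pics/scene1.png")[150:300,300:500];b=cv2.imread("pics/top1.png")[170:290,200:360]
cv2.imwrite("pics/z1.png",np.hstack([cv2.resize(a,(400,300),interpolation=2),cv2.resize(b,(400,300),interpolation=2)]))
s=ctrl.get_state();print(s["time"],s["tool_pos"],s["qpos"],s["force"],s["finger_gap"])
print([proj(n,s["tool_pos"]) for n in C])
E
```

```text
3.3417 [547.72469433 121.30913042 190.00181274] [ 4.96795775e-01  2.91987476e-01  5.32955408e-02  2.01534753e-05
 -1.33208815e+00 -1.99613423e+00] [-0.49183402 -0.34261931  0.08262446] 0.49687895477223015
[array([388.35683429, 238.83045886]), array([255.96486156, 239.14727448])]
```

View pics/z1.png

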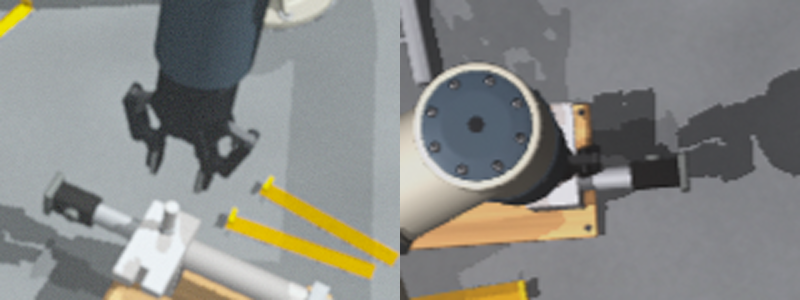

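The scene crop shows the open fingertips straddling full-frame px (389,239), which matches the projected TCP (388,239), with the knob below between them. Next: descend and grip gently.

```bash
python3 - <<'E'
from h import *;from rig import ctrl
np.set_printoptions(precision=2,suppress=True)
p=bore.copy();p[2]=108
print(ctrl.move_linear(p,speed=80,max_force=10))
f0=ctrl.get_state()["force"]
ctrl.gripper_to(0,20);ctrl.sleep(.2)
s=ctrl.get_state();print(s["time"],s["tool_pos"],s["force"]-f0,s["wrist_torque"],s["finger_gap"],s["grip_force"],(s["force"]-f0)@ex,(s["force"]-f0)@ey)
E
```

```text
False
5.0667 [547.96 121.45 108.48] [-1.42  0.26  4.44] [0.26 0.3  0.01] 0.18239769212362883 21.555374264717102 -1.398196768704504 0.35984155322709804
```

Knob gripped with almost no side load. Next: lift clear and carry over the notch, then look.

```bash
python3 - <<'E'
from h import *;from rig import ctrl;import cv2
np.set_printoptions(precision=2,suppress=True)
ctrl.gripper_to(0,40)
p=bore.copy();p[2]=176
print(ctrl.move_linear(p,speed=80,max_force=25))
ctrl.move_linear(p+69*ex,speed=80)
s=ctrl.get_state();print(s["time"],s["tool_pos"],s["force"],s["finger_gap"],s["grip_force"])
for n in C: cv2.imwrite(f"pics/{n}2.png",ctrl.grab_frame(n)["frame"][:,:,::-1])
a=cv2.imread("pics/scene2.png")[200:300,320:440]
cv2.imwrite("pics/z2.png",cv2.resize(a,(720,600),interpolation=2))
print([proj("scene",bore+69*ex+[0,0,z]) for z in(0,15,25)])
E
```

```text
False
7.3 [616.27 126.21 176.05] [ 1.19 -0.07 -0.31] 0.1745689981452942 38.94944429397583
[array([369.96, 286.68]), array([370.67, 282.92]), array([371.16, 280.36])]
```

View pics/z2.png

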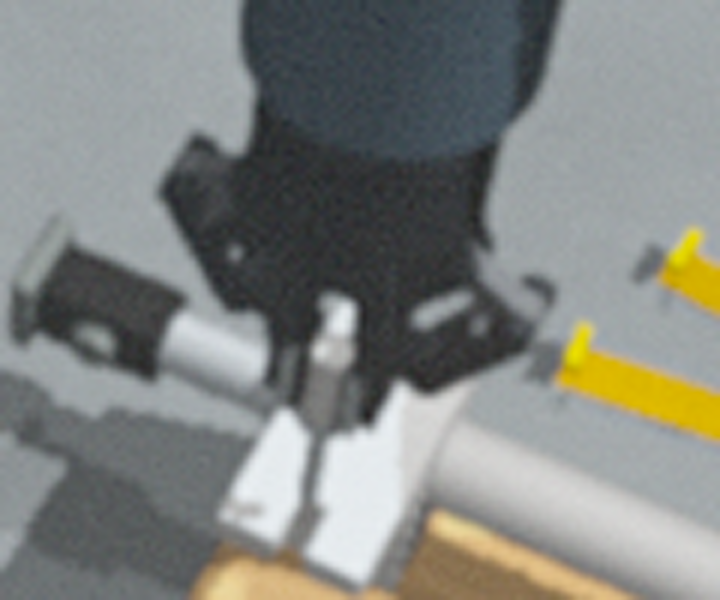

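The crop shows the pin held upright between the fingers: grey knob near (325,395) and dark shaft running down to about (312,490), in line with the slot starting at (314,507). Lower with a force guard.

```bash
python3 - <<'E'
from h import *;from rig import ctrl;import cv2
np.set_printoptions(precision=2,suppress=True)
p=bore+69*ex;p[2]=109
r=ctrl.move_linear(p,speed=50,max_force=8)
s=ctrl.get_state();print(r,s["time"],s["tool_pos"],s["force"],s["finger_gap"])
cv2.imwrite("pics/s3.png",cv2.resize(ctrl.grab_frame("scene")["frame"][200:300,320:440,::-1],(720,600),interpolation=2))
E
```

```text
False 8.8917 [616.75 126.31 109.42] [-0.32 -0.46 -0.93] 0.1791339759340815
```

View pics/s3.png

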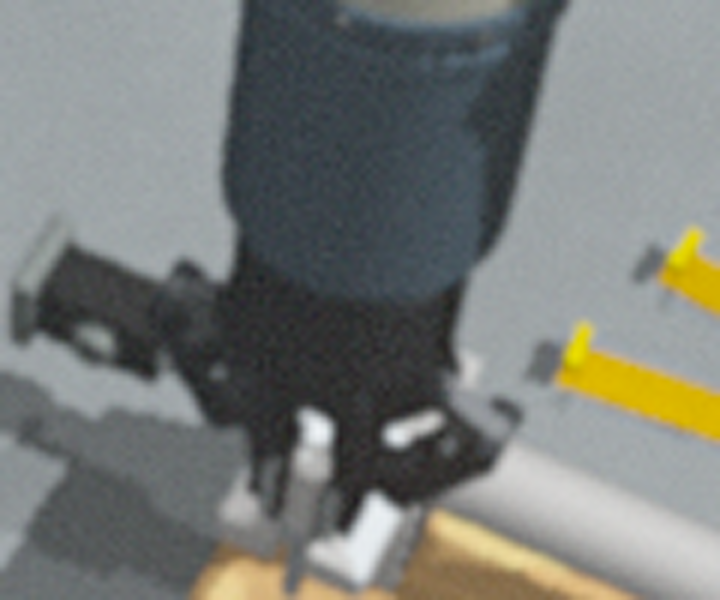

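The crop shows the shaft between the bracket's two prongs, running down to (292,590), with no side force. Next: lower to contact and release.

```bash
python3 - <<'E'
from h import *;from rig import ctrl;import cv2
np.set_printoptions(precision=2,suppress=True)
p=bore+69*ex;p[2]=106
r=ctrl.move_linear(p,speed=20,max_force=3)
s=ctrl.get_state();print(r,s["time"],s["tool_pos"],s["force"])
ctrl.gripper_to(0.5);ctrl.sleep(.4)
s=ctrl.get_state();print(s["time"],s["force"],s["grip_force"])
p[2]=220;ctrl.move_linear(p,speed=120)
q=bore-110*ey+1*ex;q[2]=190
for yt in(yaw,yaw+np.pi):print(ctrl.ik(q,down(yt)),ctrl.ik([*(q-112*ey)[:2],51],down(yt)))
ctrl.goto(q,min((down(yaw),down(yaw+np.pi)),key=lambda o:abs(ctrl.ik(q,o)[5])))
ctrl.gripper_to(0.75)
A=ctrl.grab_frame("scene")["frame"][:,:,::-1];B=ctrl.grab_frame("top")["frame"][:,:,::-1]
cv2.imwrite("pics/z4.png",np.hstack([cv2.resize(A[200:300,310:430],(480,400),interpolation=2),cv2.resize(B[195:275,235:299],(320,400),interpolation=2)]))
s=ctrl.get_state();print(s["time"],s["tool_pos"],s["finger_gap"],s["qpos"])
n=bore+69*ex;print([proj(c,n+[0,0,41]) for c in C],proj("scene",q*[1,1,0]+[0,0,70]))
E
```

```text
True 9.15 [617.04 126.31 108.53] [-1.17  0.92  4.95]
9.9333 [-0.04  0.35 -0.04] 0.0
[ 0.3   0.28  0.04  0.   -1.33  2.91] None
[ 0.3   0.28  0.04  0.   -1.33 -0.23] [ 0.1   0.42 -0.14  0.   -1.02 -0.03]
12.9833 [556.6   11.7  190.02] 0.7491103859178861 [ 0.3   0.28  0.04  0.   -1.33 -0.23]
[array([371.95, 276.2 ]), array([256.4 , 214.17])] [337.88 251.86]
```

View pics/z4.png

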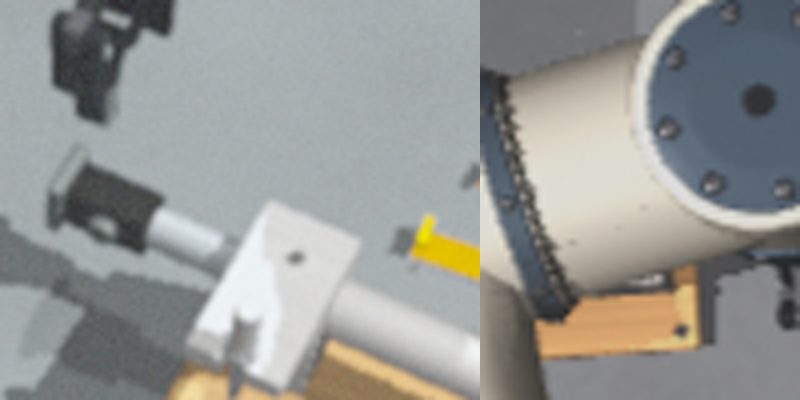

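The crop shows the empty bore at (295,257), the pin standing in the slot around (243,320), and the grip centred at (118,207) as predicted. Next: pinch the grip.

```bash
python3 - <<'E'
from h import *;from rig import ctrl
np.set_printoptions(precision=2,suppress=True)
q=bore-110*ey+1*ex;q[2]=51
print(ctrl.move_linear(q,speed=120,max_force=8))
f0=ctrl.get_state()["force"]
ctrl.gripper_to(0,60);ctrl.sleep(.3)
s=ctrl.get_state();d=s["force"]-f0;print(s["time"],s["tool_pos"],d@ex,d@ey,d[2],s["finger_gap"]*85,s["grip_force"])
E
```

```text
False
15.0083 [555.35  11.57  51.93] -7.142684470428868 1.533684558001325 7.099125078920957 28.425724723626402 60.524770617485046
```

```bash
python3 - <<'E'
from h import *;from rig import ctrl;import cv2
np.set_printoptions(precision=2,suppress=True)
q=bore-110*ey;q[2]=51;ey_=ey
r1=ctrl.move_linear(q-100*ey,speed=60,max_force=40)
s=ctrl.get_state();print(r1,s["time"],s["tool_pos"],s["force"]@ey,s["grip_force"])
r=ctrl.move_linear(q-112*ey,speed=20,max_force=20)
ctrl.sleep(.4)
s=ctrl.get_state();print(r,s["time"],s["tool_pos"],(s["tool_pos"]-bore)@ey,s["force"]@ey,s["force"],s["finger_gap"]*85,s["grip_force"])
A=ctrl.grab_frame("scene")["frame"][:,:,::-1]
B=ctrl.grab_frame("top")["frame"][:,:,::-1]
cv2.imwrite("pics/z5.png",np.hstack([cv2.resize(A[180:300,270:414],(480,400),interpolation=2),cv2.resize(B[195:275,240:304],(320,400),interpolation=2)]))
E
```

```text
False 16.825 [562.37 -87.41  51.97] 4.927999212339718 59.20641839504242
False 17.975 [563.11 -98.22  51.95] -220.05833375816206 9.106504131915491 [-6.16  8.69  8.29] 28.350930217732948 59.45960462093353
```

View pics/z5.png

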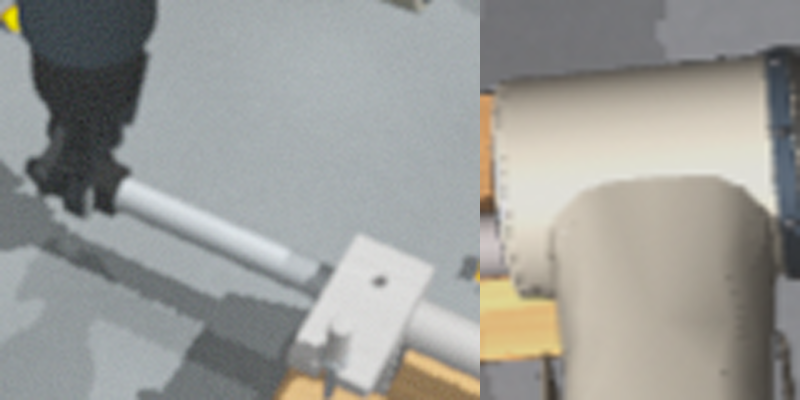

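The pole is drawn out 110 mm. The pull rose from 4.9 to 9.1 N, well above the spring's force, so it is against the hard stop. The pin is still standing in the notch near (338,345).

```bash
python3 -c "
from rig import ctrl
print(ctrl.job_done())"
```

```text
the job is handed in; nothing more can be done
None
```

I handed the job in at about 18 s on the robot's clock, but no verdict came back: the pin is parked upright in the side notch and let go, and the gripper is holding the pole at its second stop (110 mm drawn, about 59 N grip).

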